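# Couple the trailer coupler to the larger hitch ball

## Robot

A 6-joint arm with a two-finger parallel gripper is mounted at the origin on a cart in front of the work surface, level with it; the furniture and walls round the work are solid. World frame = base frame: x ahead of the robot, y to its left, z up, the work surface at z = 0. Lengths are in m, angles in rad, forces in N, time in s.
With the tool pointing down it reaches from about 0.325 to 0.775 m from the base axis. Payload 9.3 kg.
Tool frame: the origin (TCP) lies midway between the tips of the shut fingers; the grasp point (between the pads) lies r.pinch_z behind it (r.pinch_z is the distance from the TCP to the grasp point, in m); z points along the fingers, y is the direction in which the jaws open and shut (so a half turn about z gives the same grasp; the last joint's range is limited). The gripper opens to 85 mm and grips with 20 to 120 N. Pads are 22 mm wide; open, the fingers measure 114 mm over their backs; the gripper's body (76 mm by 85 mm) begins 54 mm behind the grasp point. The pads swing forward as they close: fully open they stand 13 mm farther back than shut.
Start: joints at [1.116, 0.259, 0.021, 1.334, 0, 1.418], TCP at [0.163, 0.525, 0.231] pointing down, gripper open.
Joint ranges: [-3.04, 3.04], [-0.91, 1.82], [-1.04, 1.36], [-1.92, 1.95], [-1.52, 1.45], [-3.14, 3.14]. Speed limits (rad/s): [2.22, 2.22, 2.79, 3.14, 3.14, 3.14].

## Interface

Orientations are given as a unit quaternion [x, y, z, w].
In Python, from workcell import r, set_gripper, kinematics, vision gives the robot as it stands. Calls block until the motion is done:
- r.move_to(position, orientation): joint-space move of the TCP to a pose.
- r.move_straight(position, rate=0.15, ori=None): straight line of the TCP; ori=None keeps the orientation; rate is the mean speed in m/s.
- r.move_joints(angles): joint-space move.
- set_gripper(opening, f_grip=None): opening from 0.0 (shut) to 1.0 (fully open); f_grip is the grip in N (None keeps the last); returns when the fingers have stopped.
- r.pause(seconds).
- kinematics.ik(position, orientation): joint angles nearest the present ones, or None.
- r.observe(): the state.
- vision.read_camera(name): name is "scene" or "side" or "wrist"; returns a dict with "image" (400x640x3 uint8, red, green, blue), "depth" (400x640 float32, m along the optical axis (not along the pixel's ray), 0 where there is no reading), "fx", "fy", "cx", "cy" (pixels), "pose" (4x4, takes a point from camera to world coordinates); the wrist camera has in their place "mount" (4x4, takes a point from camera to tool coordinates, whose origin is the TCP and whose axes are the flange's). Camera axes: x right, y down, z forward; pixel columns grow to the right and rows downward; lengths in m; the calibration is good to about 2 mm. The wrist camera is an equidistant fisheye: a pixel r from the principal point sees the ray r / f radians off the axis. A picture is of the moment at which its call begins: read the wrist's pose just before it.
A pose or a line that the arm cannot do raises r.MotionError and nothing moves.
- r.finish_job(): hands the job in, once; it reports no verdict.
Trained networks look in a picture, given as the dict that the camera call returned (one of the last four; its "shot" number tells which), for a name from the list of things; names that differ only in an ending like _2 or _b are one class to them, and where a whole thing is asked for, a point or a joint stands for the part that bears it (a point fixed in the world has none). Each returns a list of dicts, best first, with "conf" (0 to 1); they miss things now and then, are a little off and sometimes report something else, mostly with a low value. They report only what shows in the picture. A call takes as long as a camera call.
- vision.recognise(picture, label): "bbox" ([centre column, centre row, width, height] in pixels, round what is visible of it).
- vision.masks_of(picture, label): "region" (400x640 bool, what is visible of it) and "bbox" ([centre column, centre row, width, height] in pixels, round what is visible of it).
The state is a dict: "clock": time; "joints": joint angles; "joint_vel": joint speeds; "tau": joint torques, N m; "eef_pos": TCP position; "orientation": TCP orientation; "contact_force": force on the tool from outside, world axes, zero at the start; "moment": the same for the moment, N m; "finger_gap": opening from 0.0 (shut) to 1.0 (fully open).
Only numpy, scipy, OpenCV 4.12 (cv2) and the standard library are available. Lean on these libraries where they do the work, as an engineer would, in place of code of your own. Each camera call takes 0.05 s, during which the arm holds its last target.

## Task

Raise the handle of the trailer coupler that stands on the bench, lower the coupler over the larger of the two hitch balls until it stands flat on that ball's foot plate, and then swing the handle back and press it fully down to lock it. The direction in which the coupler points on the ball does not matter; let go of everything at the end.

Things in the scene. Friction and masses are not known exactly. Their poses are not given: they have to be found in the camera images.
- coupler_socket (a point): Loose coupler, 0.76 kg, bare grey cast metal, 148 x 70 x 72 mm, flat open underside. Point: mid socket mouth at the underside. z up, x to the nose (35 mm ahead; tail end 112 mm behind). Socket 58 x 58 mm, 66 deep, guided in by the ball from 10 mm off. Handle hinge (parallel to y) 38 mm behind, 76 above the point. Centre of mass about 40 mm behind: hangs about level from the raised handle.
- handle_grip (a point): Centre of the black grip roller at the end of the coupler's handle (22 mm diameter, 20 mm long along y). Pinch its flat ends: it turns on its pin as the handle swings. 64 mm from the hinge axis. Handle down: 98 mm behind and 98 above the socket point, 41 mm free below. Fully raised: 39 mm behind and 140 above, right over the hinge, so that it must be pushed towards the tail before it goes down.
- coupler_handle (a joint): Handle angle, rad: 0 = fully down on its stop (locked), 1.2 = fully raised on its stop. The roller rises from over the tail, up and forward. A light friction hinge (0.06 N m) keeps it where it is left. It moves a pawl that swings under the ball as the handle goes down, so the coupler goes onto the ball only with the handle above 0.4 rad.
- ball_large_top (a point): Top of the larger hitch ball: fixed, bright steel, 50 mm diameter, on a neck and a round grey foot plate 180 mm wide, 14 thick. The top is 75 mm above the bench and 61 above the plate; coupler home: socket point on the ball's axis, 61 mm below this point. The smaller ball (28 mm, top 52 mm high, plate 120 mm) is not used; the stands may swap places.

How it is judged:
On the way, in this order (a step that is already met when the one before it is completed fails the run):
1. the handle is raised (more than 0.8 rad) while the coupler is still away from the larger ball (more than 60 mm) (value of joint coupler_handle above 0.8 rad and horizontal distance between coupler_socket and ball_large_top above 0.06 m), for 0.1 s.
2. the coupler stands over the larger ball (within 12 mm of its axis, underside at least 53 mm below the ball's top) with the handle still raised (more than 0.5 rad) (value of joint coupler_handle above 0.5 rad and horizontal distance between coupler_socket and ball_large_top below 0.012 m and z of coupler_socket in the frame of ball_large_top below -0.053 m), for 0.1 s.
At the end, for the whole second after the job is handed in: the coupler stands over the larger ball, its socket within 12 mm of the ball's axis and its underside at least 55 mm below the ball's top (61 mm when flat on the plate), tilted less than 0.12 rad, with the handle pressed down to less than 0.15 rad, released and at rest (value of joint coupler_handle below 0.15 rad and horizontal distance between coupler_socket and ball_large_top below 0.012 m and z of coupler_socket in the frame of ball_large_top below -0.055 m and angle between coupler_socket's own z axis and vertical below 0.12 rad and linear speed of coupler below 0.02 m/s); the robot touches nothing.
It also fails if it takes over 54 s, if anything falls off the work surface, if the arm or the gripper's body presses on something with over 40 N, if the wrist force passes 120 N, or if a joint passes its speed limit or range.

## Working session

There is one attempt and no reset: what is moved stays moved. The work goes in short steps, each a Python script; the robot and the scene stay as the last script left them, time stands still between calls to the robot, and variables do not carry over. Pictures are saved under pics/ and viewed, and the job is handed in when it is done.

```bash
ls; mkdir -p pics
python3 - <<'E'
from workcell import r,set_gripper,kinematics,vision
import cv2,numpy as np
o=r.observe();print(o['clock'],o['eef_pos'],o['orientation'],r.pinch_z)
for n in ("scene","side"):
    p=vision.read_camera(n);cv2.imwrite(f"pics/{n}0.png",p['image'][:,:,::-1])
    np.savez(f"{n}0.npz",**{k:p[k] for k in("image","depth","fx","fy","cx","cy","pose")})
    for l in("coupler_socket","handle_grip","coupler_handle","ball_large_top"):
        try: print(n,l,[(d['conf'],d['bbox']) for d in vision.recognise(p,l)])
        except Exception as e: print(n,l,e)
    print(p['pose'].round(3).tolist(),p['fx'])
E
```

```text
pics
0.0 [0.16336921 0.52488987 0.23067466] [ 1.50331232e-01  9.88635481e-01 -6.11120112e-04 -1.79763733e-04] 0.0187
scene coupler_socket [(0.9, [279.5, 190.6, 57.6, 47.6])]
scene handle_grip [(0.67, [266.2, 180.6, 20.2, 10.1])]
scene coupler_handle [(0.64, [267.3, 179.8, 22.6, 15.7])]
scene ball_large_top [(0.8, [354.6, 229.6, 67.3, 50.6])]
[[0.657, -0.462, 0.597, -0.269], [-0.754, -0.388, 0.53, -0.775], [-0.013, -0.798, -0.603, 0.833], [0.0, 0.0, 0.0, 1.0]] 501.16433074359804
side coupler_socket [(0.58, [300.7, 189.3, 55.0, 44.3]), (0.41, [288.0, 175.4, 23.2, 6.4])]
side handle_grip [(0.64, [284.5, 170.2, 28.6, 10.0])]
side coupler_handle [(0.64, [287.8, 172.6, 27.0, 2.9])]
side ball_large_top [(0.74, [346.0, 238.6, 73.6, 52.2])]
[[0.926, -0.181, 0.332, 0.185], [-0.378, -0.418, 0.826, -0.817], [-0.011, -0.89, -0.455, 0.49], [0.0, 0.0, 0.0, 1.0]] 369.82209370616556
```

Run:
```python
import cv2,numpy as np
for n in("scene","side"):
    im=cv2.imread(f"pics/{n}0.png")[120:300,200:440]
    cv2.imwrite(f"pics/{n}0c.png",cv2.resize(im,(800,600),interpolation=cv2.INTER_CUBIC))
```

```text
(no output)
```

View pics/scene0.png

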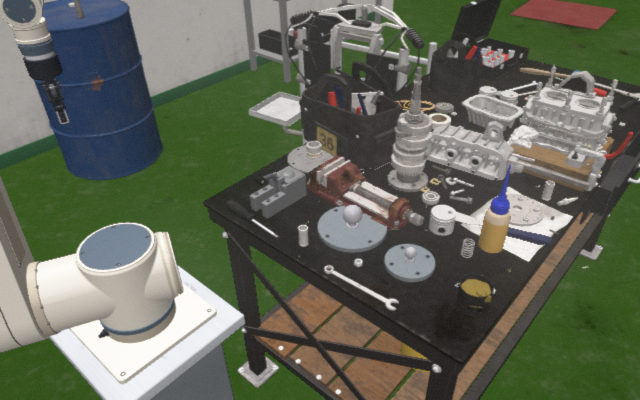

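View pics/side0.png

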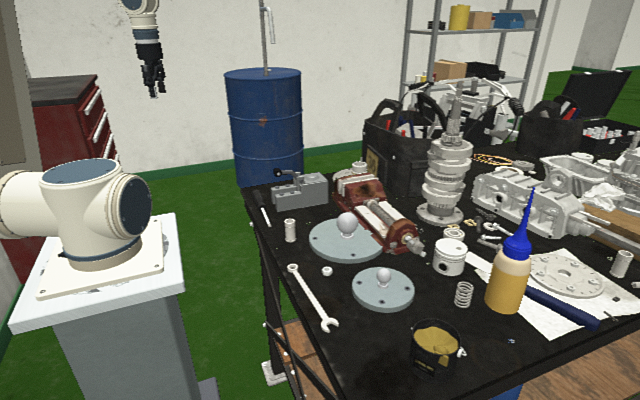

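```bash
true
```

```text
(no output)
```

View pics/scene0c.png

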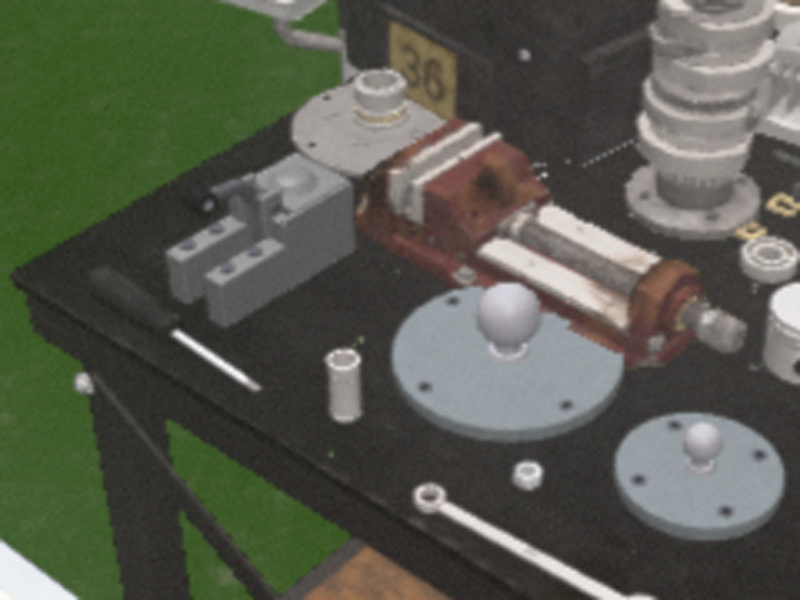

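View pics/side0c.png

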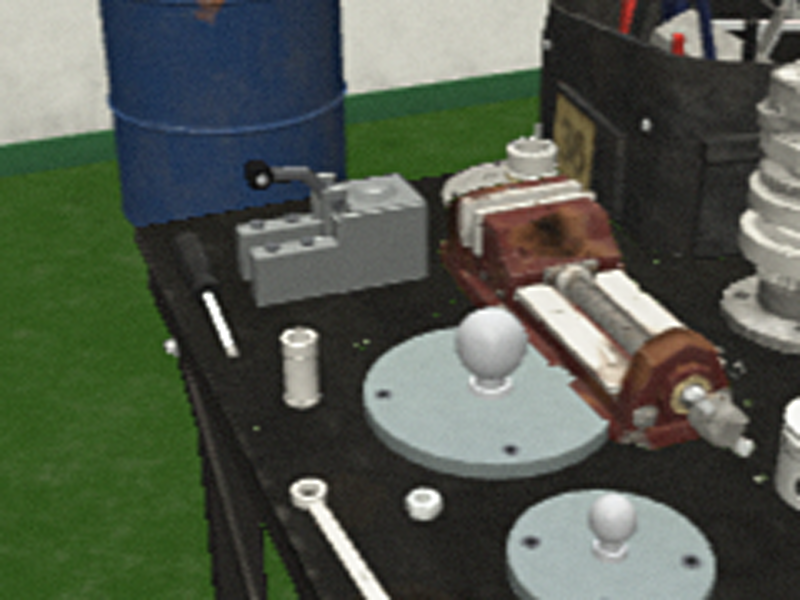

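```bash
cat > h.py <<'E'
import numpy as np,cv2
def world(p):
    d=p['depth'];h,w=d.shape
    u,v=np.meshgrid(np.arange(w),np.arange(h))
    P=np.stack([(u-p['cx'])/p['fx']*d,(v-p['cy'])/p['fy']*d,d],-1)
    T=p['pose'];W=P@T[:3,:3].T+T[:3,3]
    W[d==0]=np.nan
    return W
E
python3 - <<'E'
from h import *
for n in("scene","side"):
    p=dict(np.load(f"{n}0.npz"));W=world(p)
    # coupler, ball region stats
    if n=="scene": pts=dict(ball=(352,215),plate=(330,235),grip=(260,181),blkL=(262,205),blkR=(295,190),top=(285,185),small=(410,253),table=(250,235))
    else: pts=dict(ball=(347,224),plate=(325,245),grip=(278,172),blkL=(285,195),blkR=(315,188),top=(310,180),small=(383,275),table=(262,240))
    for k,(u,v) in pts.items(): print(n,k,W[v,u].round(3))
    # ball sphere fit
    u,v=pts['ball']; 
    Q=W[v-14:v+15,u-14:u+15].reshape(-1,3);Q=Q[(Q[:,2]>.035)&(Q[:,2]<.09)]
    from scipy.optimize import least_squares
    f=lambda x:np.linalg.norm(Q-x,axis=1)-.025
    s=least_squares(f,[*Q.mean(0)[:2],.05],loss='soft_l1',f_scale=.002);print('ball',s.x.round(4),len(Q),np.abs(s.fun).mean())
    q=W[v-35:v+50,u-60:u+60].reshape(-1,3);c=s.x[:2]
    q=q[(np.abs(q[:,2]-.014)<.005)&(np.hypot(*(q[:,:2]-c).T)<.1)]
    print('plate bbox centre',(q.min(0)+q.max(0))/2, np.ptp(q,axis=0))
E
```

```text
scene ball [ 0.504 -0.174  0.06 ]
scene plate [ 0.454 -0.144  0.011]
scene grip [0.417 0.061 0.105]
scene blkL [0.408 0.053 0.036]
scene blkR [0.513 0.033 0.037]
scene top [0.483 0.039 0.067]
scene small [ 0.498 -0.351  0.042]
scene table [ 0.35   0.045 -0.025]
ball [ 0.5213 -0.1616  0.0478] 353 0.007516211248139731
plate bbox centre [ 0.50735489 -0.16182837  0.01398111] [0.15819216 0.17918406 0.0099557 ]
side ball [ 0.512 -0.177  0.061]
side plate [ 0.459 -0.174  0.017]
side grip [0.427 0.067 0.108]
side blkL [0.437 0.048 0.046]
side blkR [0.52  0.037 0.056]
side top [0.512 0.054 0.074]
side small [ 0.502 -0.351  0.048]
side table [ 0.353 -0.001 -0.047]
ball [ 0.5213 -0.1571  0.0519] 384 0.0036686988777235832
plate bbox centre [ 0.50699562 -0.15754705  0.01400485] [0.15410329 0.18160373 0.00994485]
```

Run:
```python
from workcell import r,set_gripper,kinematics,vision
import cv2,numpy as np,pickle
for q in ([0,1,0,0],[1,0,0,0]):
  print(kinematics.ik([.44,.04,.28],q))
r.move_to([.44,.0,.30],[0,1,0,0])
o=r.observe();p=vision.read_camera("wrist")
cv2.imwrite("pics/w1.png",p['image'][:,:,::-1])
for l in("coupler_socket","handle_grip","ball_large_top"):
    m=vision.masks_of(p,l); print(l,[(d['conf'],d['bbox'],d['region'].sum()) for d in m]); p['m_'+l]=m
pickle.dump((o,p),open("w1.pkl","wb"))
print(o['clock'],o['eef_pos'],o['orientation'],p['mount'].round(3).tolist(),p['fx'],p['cx'],p['cy'],(p['depth']>0).mean())
```

```text
[-0.09970755  0.06147971 -0.09892492  1.4103917   0.         -0.09970755]
[-0.09970755  0.06147971 -0.09892492  1.4103917   0.          3.0418851 ]
coupler_socket [(0.91, [374.1, 194.6, 60.4, 117.7], np.int64(5547))]
handle_grip [(0.67, [382.4, 181.3, 27.9, 56.2], np.int64(917))]
ball_large_top [(0.81, [222.1, 203.6, 110.5, 93.7], np.int64(8536))]
2.6417 [0.44001746 0.00050525 0.29995889] [-3.28162211e-04  9.99999944e-01  6.22521624e-05 -3.16283916e-05] [[0.0, -0.959, -0.283, 0.073], [1.0, 0.001, -0.0, -0.0], [0.0, -0.283, 0.959, -0.143], [0.0, 0.0, 0.0, 1.0]] 309.70691628693146 319.91495541190284 195.4644430387064 0.99118359375
```

View pics/w1.png

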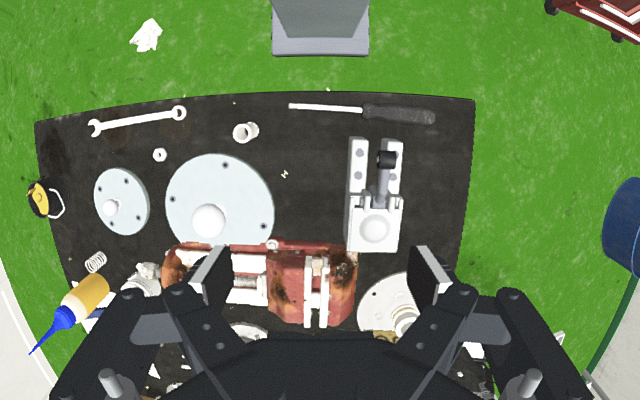

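```bash
cat >> h.py <<'E'
from scipy.spatial.transform import Rotation as R
from scipy.optimize import least_squares
def wworld(o,p):
    d=p['depth'];h,w=d.shape
    u,v=np.meshgrid(np.arange(w),np.arange(h))
    a=(u-p['cx'])/p['fx'];b=(v-p['cy'])/p['fy'];t=np.hypot(a,b)+1e-9
    k=np.tan(np.minimum(t,1.5))/t
    P=np.stack([a*k*d,b*k*d,d],-1)
    M=p['mount'];P=P@M[:3,:3].T+M[:3,3]
    W=P@R.from_quat(o['orientation']).as_matrix().T+o['eef_pos']
    W[d==0]=np.nan
    return W
def fitball(W,c0,rad=.025,zmin=.045):
    Q=W.reshape(-1,3);Q=Q[np.isfinite(Q).all(1)]
    c=np.array([*c0,.05])
    for _ in range(4):
        q=Q[(np.hypot(*(Q[:,:2]-c[:2]).T)<.03)&(Q[:,2]>zmin)&(Q[:,2]<.09)]
        s=least_squares(lambda x:np.linalg.norm(q-x,axis=1)-rad,c,loss='soft_l1',f_scale=.001);c=s.x
    return c,len(q),np.abs(s.fun).mean()
E
python3 - <<'E'
from h import *
import pickle
o,p=pickle.load(open("w1.pkl","rb"));W=wworld(o,p)
print(fitball(W,(.52,-.16)))
Q=W.reshape(-1,3)
q=Q[(np.abs(Q[:,2]-.014)<.004)&(np.hypot(Q[:,0]-.515,Q[:,1]+.16)<.1)]
print('plate',q.min(0),q.max(0))
from h import *
m=p['m_coupler_socket'][0]['region'];C=W[m];print('coupler',np.nanpercentile(C,[1,99],axis=0).round(4))
for lo,hi in((.04,.056),(.062,.085)):
    c=C[(C[:,2]>lo)&(C[:,2]<hi)];print(lo,len(c),c[:,2].mean() if len(c) else 0)
    (cx,cy),(w,h),a=cv2.minAreaRect((c[:,:2]*1000).astype(np.float32));print(cx,cy,w,h,a)
m=p['m_handle_grip'][0]['region'];G=W[m];G=G[G[:,2]>.095]
print(len(G),G.mean(0),np.percentile(G,[2,98],axis=0).round(4))
# table-height map near the vise: min x of tall points
for y in np.arange(-.26,.06,.02):
    s=Q[(np.abs(Q[:,1]-y)<.01)&(Q[:,0]>.53)&(Q[:,2]>.02)&(Q[:,2]<.15)]
    print(round(y,2),s[:,0].min().round(3) if len(s) else None, [s[np.abs(s[:,0]-x)<.01][:,2].max().round(3) if (np.abs(s[:,0]-x)<.01).any() else 0 for x in (.55,.57,.59,.61,.63)])
bg=p['image'];cv2.imwrite("pics/w1c.png",cv2.resize(bg[120:270,310:430][:,:,::-1],(480,600),interpolation=cv2.INTER_CUBIC))
E
```

```text
(array([ 0.51990926, -0.15874331,  0.05043484]), 929, np.float64(0.000552026685520289))
plate [ 0.42974843 -0.24678235  0.01004738] [ 0.58303096 -0.06780689  0.01799253]
coupler [[0.4096 0.0361 0.0057]
 [0.5538 0.1058 0.1133]]
0.04 1436 0.04715709804282695
481.9468078613281 71.97023010253906 69.69113159179688 146.35975646972656 87.44310760498047
0.062 2640 0.07391989729952857
513.6023559570312 71.02085876464844 70.22631072998047 84.51680755615234 87.49057006835938
645 [0.4374489  0.07298087 0.10719764] [[0.415  0.0647 0.0965]
 [0.4699 0.0827 0.1142]]
-0.26 0.585 [0, 0, np.float64(0.032), np.float64(0.062), np.float64(0.05)]
-0.24 0.578 [0, np.float64(0.032), np.float64(0.068), np.float64(0.078), np.float64(0.076)]
-0.22 0.574 [0, np.float64(0.043), np.float64(0.068), np.float64(0.077), 0]
-0.2 0.575 [0, np.float64(0.043), np.float64(0.044), np.float64(0.042), 0]
-0.18 0.53 [0, np.float64(0.043), np.float64(0.043), 0, 0]
-0.16 0.53 [np.float64(0.064), np.float64(0.043), 0, 0, 0]
-0.14 0.53 [np.float64(0.061), np.float64(0.043), np.float64(0.043), np.float64(0.051), np.float64(0.052)]
-0.12 0.577 [0, np.float64(0.042), np.float64(0.044), np.float64(0.05), np.float64(0.052)]
-0.1 0.578 [0, np.float64(0.043), np.float64(0.044), np.float64(0.055), np.float64(0.056)]
-0.08 0.566 [0, np.float64(0.058), np.float64(0.06), np.float64(0.061), np.float64(0.062)]
-0.06 0.565 [0, np.float64(0.078), np.float64(0.08), np.float64(0.081), np.float64(0.081)]
-0.04 0.572 [0, np.float64(0.082), np.float64(0.084), np.float64(0.083), np.float64(0.083)]
-0.02 0.573 [0, np.float64(0.083), np.float64(0.083), np.float64(0.083), np.float64(0.082)]
-0.0 0.572 [0, np.float64(0.083), np.float64(0.084), np.float64(0.083), np.float64(0.083)]
0.02 0.573 [0, np.float64(0.082), np.float64(0.083), np.float64(0.084), np.float64(0.084)]
0.04 0.53 [np.float64(0.074), np.float64(0.07), np.float64(0.079), np.float64(0.08), np.float64(0.079)]
```

View pics/w1c.png

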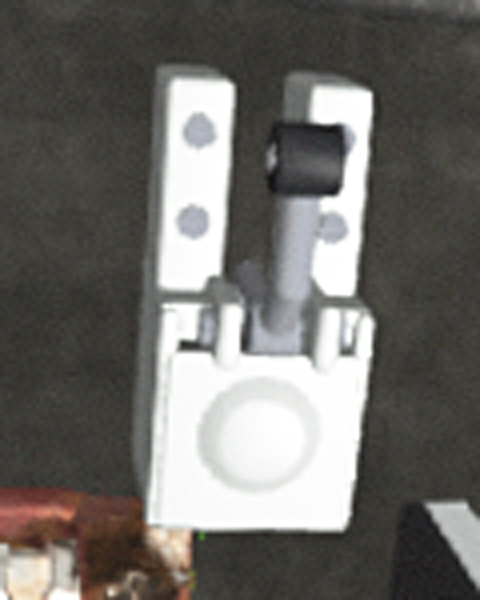

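```bash
cat > c.py <<'E'
from workcell import r,set_gripper,kinematics,vision
from h import *
import pickle
H=np.deg2rad(-2.5);u=np.array([np.cos(H),np.sin(H),0])
# tool: x -> -u, z down ; jaws along coupler y
Q=R.from_matrix(np.c_[-u,np.cross([0,0,-1],-u),[0,0,-1]]).as_quat()
S0=np.array([.5204,.0703,0])
def grip_pt(S,a):  # roller centre for handle angle a
    b=np.deg2rad(159.9)-a*(np.deg2rad(159.9-90.9)/1.2)
    L=.0640
    return S-.038*u+np.array([0,0,.076])+L*(np.cos(b)*u+np.sin(b)*np.array([0,0,1]))
def tcp(g): return g-np.array([0,0,r.pinch_z])
def snap(n,cam,labels=()):
    o=r.observe();p=vision.read_camera(cam);cv2.imwrite(f"pics/{n}.png",p['image'][:,:,::-1])
    for l in labels: p['m_'+l]=vision.masks_of(p,l)
    pickle.dump((o,p),open(n+".pkl","wb"));return o,p
E
python3 - <<'E'
from c import *
g=grip_pt(S0,0);print(g,grip_pt(S0,1.2))
r.move_to(tcp(g)+[0,0,.08],Q)
r.move_straight(tcp(g),rate=.12)
set_gripper(0.1,60)
o=r.observe();print(o['clock'],o['eef_pos'],o['finger_gap'],o['contact_force'])
snap("s2","side");snap("w2","wrist")
im=cv2.imread("pics/s2.png")[120:270,230:430];cv2.imwrite("pics/s2c.png",cv2.resize(im,(800,600)))
E
```

```text
[0.42239134 0.07457915 0.09799422] [0.48143186 0.07200139 0.1399921 ]
4.95 [0.42237    0.07477869 0.07932644] 0.22628915282859322 [-0.96063044  1.66908696  1.00462607]
```

View pics/s2c.png

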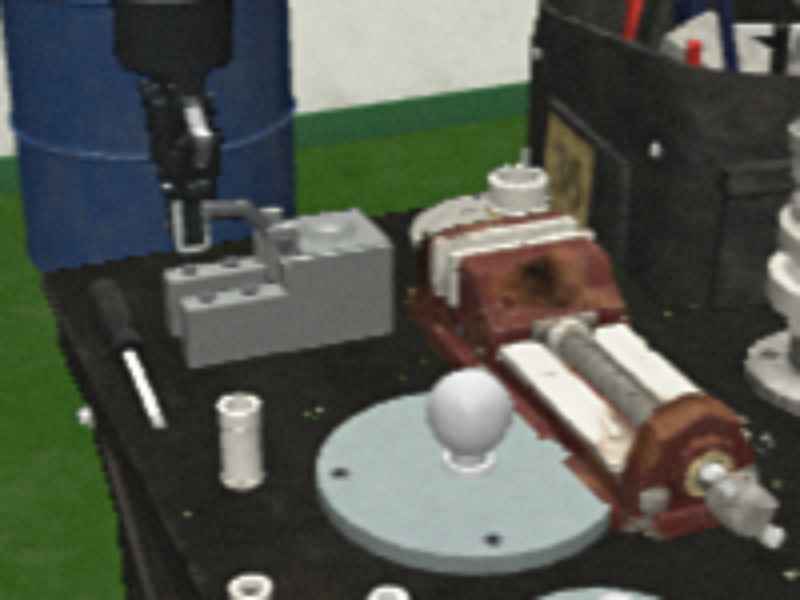

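View pics/w2.png

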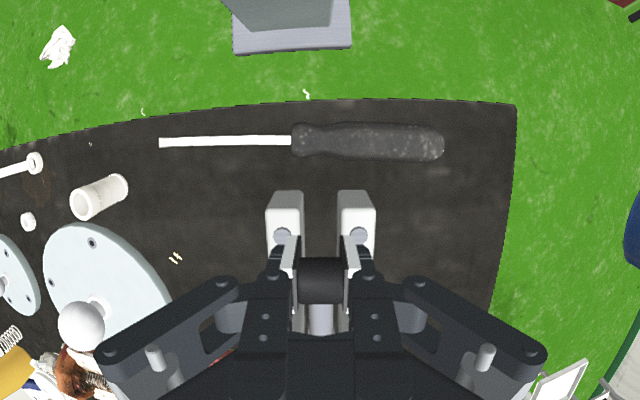

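The roller (wrist image 320,280) sits between the pads, at a gap of about 19 mm, so the grasp is good. Next I raise the handle along its arc.

Run:
```python
from c import *
for a in (.2,.4,.6,.8,1.0,1.17):
    r.move_straight(tcp(grip_pt(S0,a)),rate=.08)
    o=r.observe();print(a,o['clock'],o['contact_force'].round(1),o['finger_gap'])
r.pause(.15)
snap("s3","side");snap("w3","wrist")
im=cv2.imread("pics/s3.png")[120:270,230:430];cv2.imwrite("pics/s3c.png",cv2.resize(im,(800,600)))
```

```text
0.2 5.3583 [-1.4  0.9  1.5] 0.22269443945101303
0.4 5.6667 [-0.7  0.5  1.2] 0.21763348937942295
0.6 5.975 [ 1.6 -1.4  0.9] 0.22416037126140703
0.8 6.2833 [ 0.2 -0.3 -1.5] 0.22369110395604297
1.0 6.5917 [-0.3 -0.1 -9.7] 0.2235996332970706
1.17 6.875 [-4.8  1.4 -0.6] 0.2236635266411957
```

View pics/s3c.png

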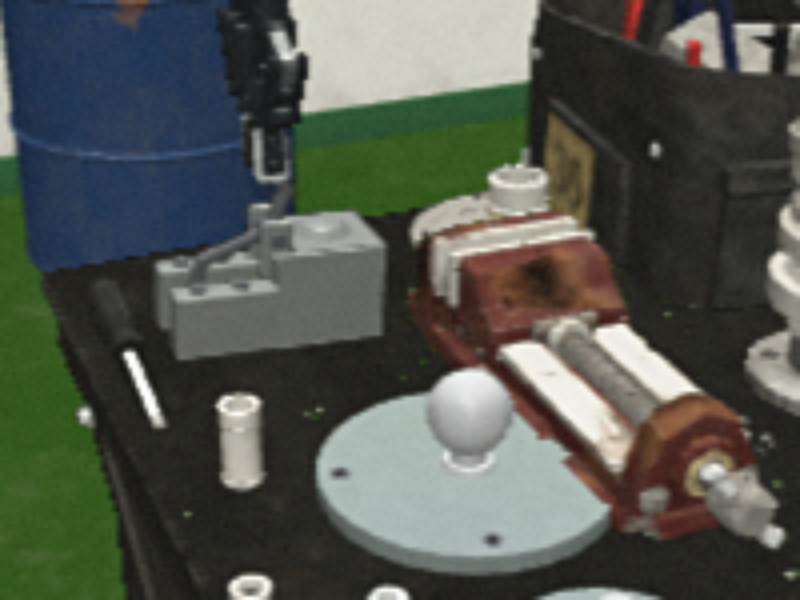

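View pics/w3.png

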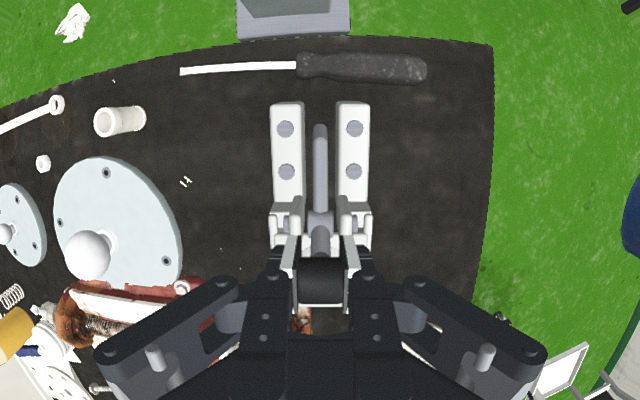

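The handle is up with the roller still pinched, and the coupler slid only a few mm. Next I lift it and check how it hangs.

```bash
python3 - <<'E'
from c import *
p0=np.array(r.observe()['eef_pos'])
r.move_straight(p0+[0,0,.125],rate=.12)
r.pause(.3)
o,_=snap("w4","wrist",("coupler_socket",));snap("s4","side")
print(o['clock'],o['eef_pos'],o['contact_force'],o['moment'],o['finger_gap'])
im=cv2.imread("pics/s4.png")[40:280,200:520];cv2.imwrite("pics/s4c.png",cv2.resize(im,(800,600)))
E
cat > ana.py <<'E'
import sys,pickle
from h import *
o,p=pickle.load(open(sys.argv[1]+".pkl","rb"));W=wworld(o,p)
C=W[p['m_coupler_socket'][0]['region']]
zt=o['eef_pos'][2]+.0187
C=C-np.r_[o['eef_pos'][:2],zt]   # relative to roller
q=C[(C[:,0]<-.03)&(C[:,2]<-.07)&(C[:,2]>-.11)]
A=np.c_[q[:,:2],np.ones(len(q))];s=np.linalg.lstsq(A,q[:,2],rcond=None)[0]
res=np.abs(q[:,2]-A@s);k=res<.003;s=np.linalg.lstsq(A[k],q[k,2],rcond=None)[0]
print('rails',k.sum(),len(q),'slopes',s,'x range',np.percentile(q[k],[1,99],axis=0).round(4))
print(cv2.minAreaRect((q[k][:,:2]*1000).astype(np.float32)))
E
python3 ana.py w4
```

```text
8.6167 [0.47901439 0.07218272 0.2460658 ] [-0.11915268  0.26344832 -7.8754379 ] [ 0.01009018 -0.00910556  0.01583309] 0.22380149228344912
rails 2610 4122 slopes [ 0.04099411  0.00460685 -0.08785411] x range [[-0.0695 -0.0316 -0.0928]
 [-0.0313  0.035  -0.0861]]
((-49.238616943359375, 1.3367843627929688), (68.44009399414062, 40.262752532958984), 88.14939880371094)
```

View pics/s4c.png

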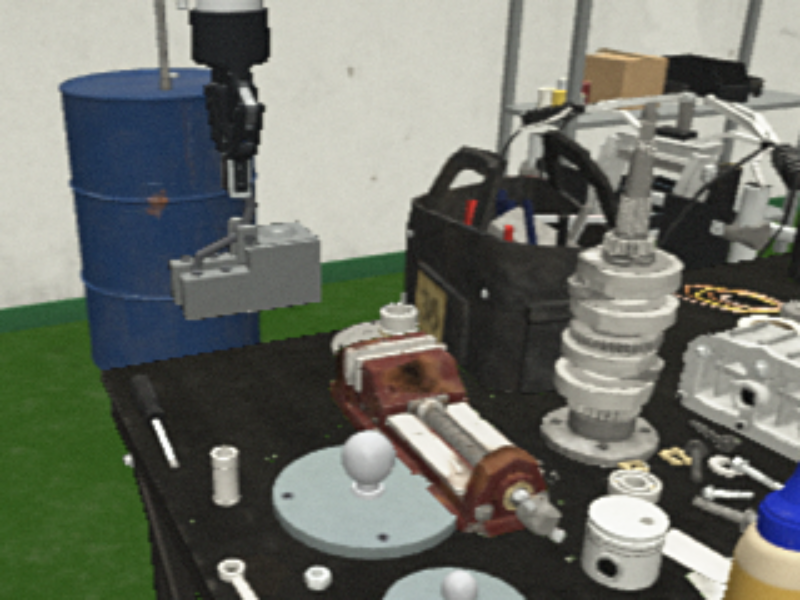

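View pics/w4.png

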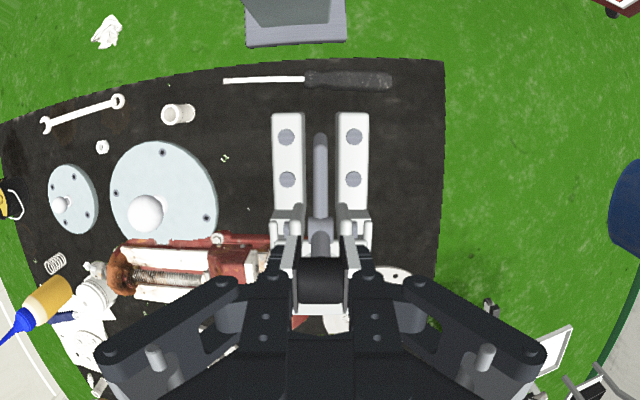

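```bash
python3 - <<'E'
from c import *
o,p=pickle.load(open("w4.pkl","rb"));b=fitball(wworld(o,p),(.52,-.16));print(b)
z=r.observe()['eef_pos'][2]
r.move_straight([.4775,-.156,z],rate=.15)
r.pause(.4)
o,p=snap("w5","wrist",("coupler_socket",));snap("s5","side");snap("c5","scene")
print(o['clock'],o['eef_pos'],o['contact_force'])
im=cv2.imread("pics/s5.png")[120:300,240:480];cv2.imwrite("pics/s5c.png",cv2.resize(im,(800,600)))
im=cv2.imread("pics/c5.png")[120:300,240:480];cv2.imwrite("pics/c5c.png",cv2.resize(im,(800,600)))
E
python3 ana.py w5
```

```text
(array([ 0.5200138 , -0.15876052,  0.05043748]), 1052, np.float64(0.0005369395679943149))
10.8417 [ 0.47751815 -0.15583635  0.24630665] [ -0.04720096   0.30406193 -10.30127053]
rails 2622 4095 slopes [ 0.03898875  0.00559542 -0.08795176] x range [[-0.0695 -0.0319 -0.0928]
 [-0.0314  0.0349 -0.0862]]
((-49.18637466430664, 1.3082656860351562), (68.38726806640625, 40.29838943481445), 88.12303161621094)
```

View pics/s5c.png

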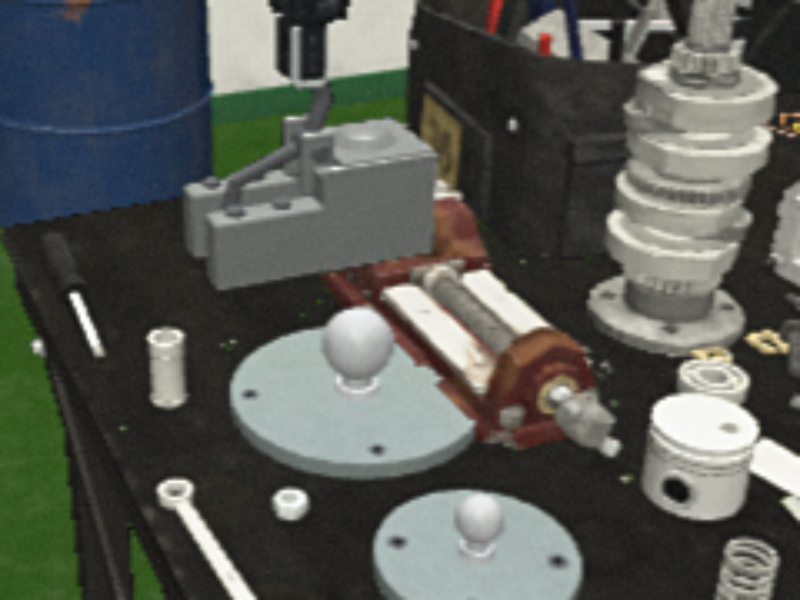

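View pics/c5c.png

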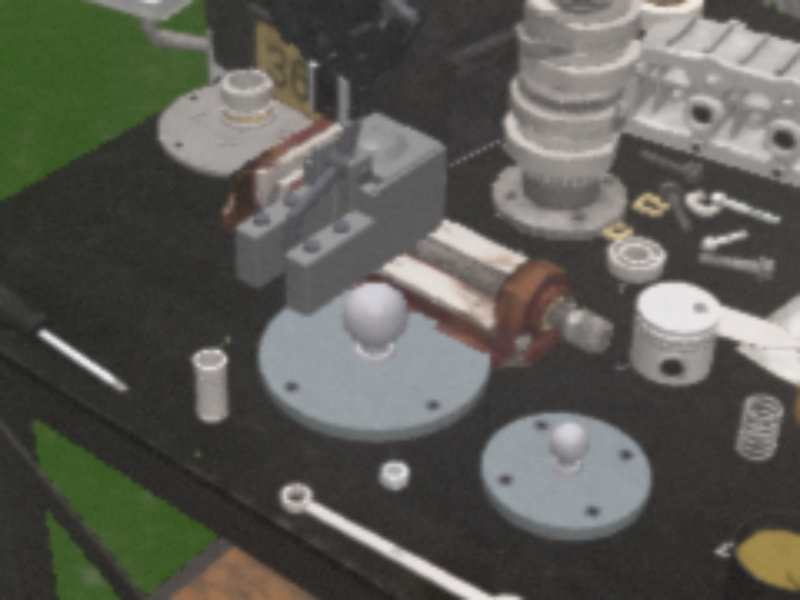

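Run:
```python
from h import *
import pickle
for n in("s5","c5"):
    o,p=pickle.load(open(n+".pkl","rb"));W=world(p).reshape(-1,3)
    k=(np.abs(W[:,0]-.48)<.12)&(np.abs(W[:,1]+.158)<.05)&(W[:,2]>.12)&(W[:,2]<.215)
    C=W[k];print(n,len(C),np.percentile(C,[.5,99.5],axis=0).round(4).tolist())
    # top plane around nose
    t=C[(C[:,0]>.49)&(C[:,2]>.185)];print(t[:,2].mean(),cv2.minAreaRect((t[:,:2]*1000).astype(np.float32)),np.percentile(t,[1,99],axis=0).round(4).tolist())
```

```text
s5 2831 [[0.4082, -0.1944, 0.1319], [0.5542, -0.1252, 0.2135]]
0.19993656570461968 ((523.0486450195312, -160.60694885253906), (68.83003234863281, 64.8032455444336), 88.88268280029297) [[0.4906, -0.1944, 0.1858], [0.5543, -0.1281, 0.2105]]
c5 2277 [[0.406, -0.1985, 0.1279], [0.5528, -0.1257, 0.2143]]
0.1987522363521802 ((522.2762451171875, -164.0012664794922), (68.89456939697266, 63.25233459472656), 89.0974349975586) [[0.4916, -0.1983, 0.1855], [0.5533, -0.1325, 0.2078]]
```

Both cameras put the socket within about 2 mm of the ball's axis. I lower it in steps and watch the force.

```bash
python3 - <<'E'
from c import *
x,y=.4775,-.156
for z in (.195,.175,.16,.15,.143,.139,.137,.1355,.134,.1325):
    r.move_straight([x,y,z],rate=.06)
    o=r.observe();print(z,o['clock'],o['contact_force'].round(1),o['eef_pos'].round(4))
    if o['contact_force'][2]>-2 : break
r.pause(.2)
o,p=snap("w6","wrist",("coupler_socket",));snap("s6","side")
print(o['contact_force'])
im=cv2.imread("pics/s6.png")[120:300,240:480];cv2.imwrite("pics/s6c.png",cv2.resize(im,(800,600)))
E
python3 ana.py w6
```

```text
0.195 12.05 [-0.6 -0.1 -8.8] [ 0.4777 -0.1561  0.1954]
0.175 12.5333 [ 0.7  0.1 -9.2] [ 0.4773 -0.1559  0.1746]
0.16 12.9333 [ 0.6  0.8 -8.8] [ 0.4772 -0.1559  0.1596]
0.15 13.25 [-0.3 -0.2 -9.4] [ 0.4773 -0.1559  0.1495]
0.143 13.5167 [-0.3  0.8 -9.1] [ 0.4773 -0.1559  0.1426]
0.139 13.7667 [-0.8 -1.  -8.9] [ 0.4774 -0.1559  0.1388]
0.137 14.0167 [-0.9 -0.3 -9.3] [ 0.4775 -0.156   0.1369]
0.1355 14.2667 [ 0.5 -0.6 -8.7] [ 0.4774 -0.156   0.1354]
0.134 14.5167 [-0.3 -0.4 -8.2] [ 0.4774 -0.156   0.1339]
0.1325 14.7667 [ 0.5  0.2 -8.3] [ 0.4775 -0.156   0.1324]
[-0.41018498  0.06701604 -8.91206272]
rails 2433 4049 slopes [ 0.06176001  0.00507264 -0.08708057] x range [[-0.0691 -0.0316 -0.0937]
 [-0.0331  0.0351 -0.0863]]
((-49.483642578125, 1.4844017028808594), (68.38528442382812, 39.86281204223633), 88.94284057617188)
```

View pics/s6c.png

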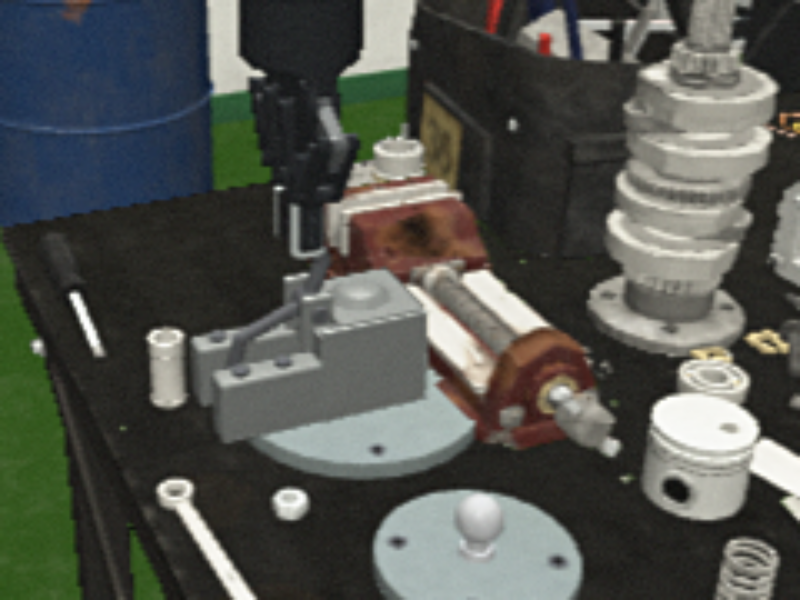

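```bash
python3 - <<'E'
from c import *
x,y=.4775,-.156
for z in (.131,.1295,.128,.1265,.125,.1235,.122):
    r.move_straight([x,y,z],rate=.06)
    r.pause(.05)
    o=r.observe();print(z,o['clock'],o['contact_force'].round(1),o['moment'].round(2),o['eef_pos'].round(4))
    if o['contact_force'][2]>-2 : break
r.pause(.1)
o,p=snap("w7","wrist",("coupler_socket",));snap("s7","side")
im=cv2.imread("pics/s7.png")[120:300,240:480];cv2.imwrite("pics/s7c.png",cv2.resize(im,(800,600)))
E
python3 ana.py w7
```

```text
0.131 15.4167 [ 0.   1.  -0.8] [ 0.35 -0.14 -0.03] [ 0.478  -0.156   0.1315]
rails 2511 4053 slopes [ 0.04036582  0.00426007 -0.0873879 ] x range [[-0.0686 -0.0317 -0.0924]
 [-0.0319  0.0353 -0.0855]]
((-48.80877685546875, 1.6537857055664062), (68.98965454101562, 39.402400970458984), 88.1878662109375)
```

View pics/s7c.png

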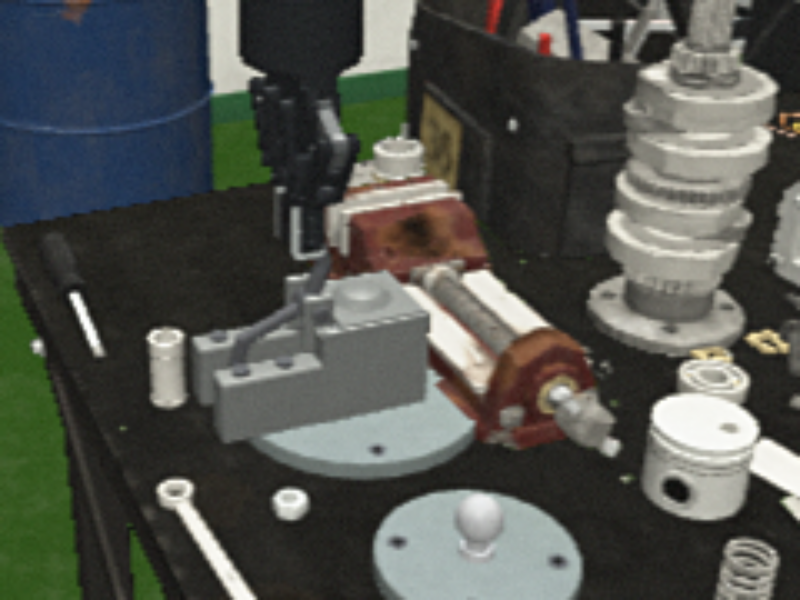

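View pics/w7.png

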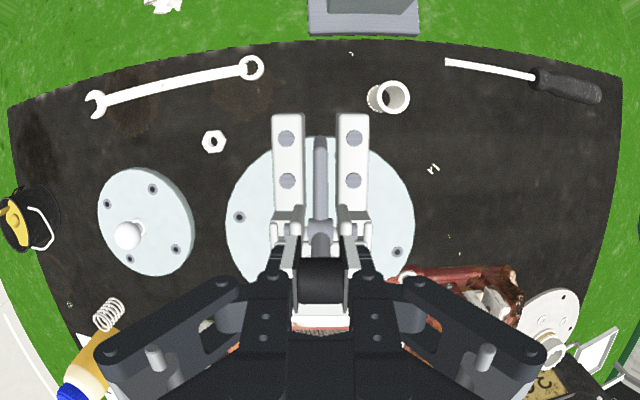

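```bash
cat > side.py <<'E'
import sys,pickle
from h import *
def ana(n,z0,base):
    if n.endswith('npz'): p=dict(np.load(n))
    else: o,p=pickle.load(open(n+".pkl","rb"))
    W=world(p).reshape(-1,3)
    for lab,xa,xb,za,zb in(('top',.005,.05,.06,.09),('rail',-.09,-.035,.03,.065)):
        k=(W[:,0]>base[0]+xa-.02)&(W[:,0]<base[0]+xb)&(np.abs(W[:,1]-base[1])<.045)&(W[:,2]>z0+za)&(W[:,2]<z0+zb)
        t=W[k]
        if len(t)<30: print(n,lab,len(t));continue
        zs=np.sort(t[:,2]);m=np.median(t[t[:,2]>np.percentile(t[:,2],30),2]);t=t[np.abs(t[:,2]-m)<.007]
        A=np.c_[t[:,:2]-t[:,:2].mean(0),np.ones(len(t))];k=np.ones(len(t),bool)
        for _ in range(4):
            s=np.linalg.lstsq(A[k],t[k,2],rcond=None)[0];k=np.abs(t[:,2]-A@s)<.0025
        print(n,lab,k.sum(),len(t),'slope',s[:2].round(3),'z',s[2].round(4),'x',np.percentile(t[k,0],[1,99]).round(4),'y',np.percentile(t[k,1],[1,99]).round(4))
E
python3 - <<'E'
from side import *
ana("scene0.npz",0,(.52,.07));ana("side0.npz",0,(.52,.07))
ana("s7",.016,(.52,-.159))
E
```

```text
scene0.npz top 146 253 slope [-0.077  0.041] z 0.0702 x [0.5056 0.5551] y [0.0304 0.0969]
scene0.npz rail 224 349 slope [0.012 0.01 ] z 0.0434 x [0.4103 0.4819] y [0.0336 0.1034]
side0.npz top 130 205 slope [-0.028  0.027] z 0.0743 x [0.5058 0.5568] y [0.0353 0.1016]
side0.npz rail 183 308 slope [-0.004  0.007] z 0.0477 x [0.4112 0.4806] y [0.0378 0.1066]
s7 top 228 347 slope [-0.055  0.042] z 0.0883 x [0.5057 0.5554] y [-0.1938 -0.128 ]
s7 rail 271 444 slope [-0.003  0.002] z 0.0614 x [0.4114 0.4819] y [-0.1903 -0.1213]
```

The coupler is flat on the plate: the rail top is at 0.061, where 0.0617 is expected. The socket is within about 1–2 mm of the axis. Now I swing the handle back and down.

Run:
```python
from c import *
S=np.array([.5205,-.1585,.014])
o=r.observe();off=o['eef_pos']-tcp(grip_pt(S,1.13));print('off',off)
off[0]=0; off=np.array([0,off[1],np.clip(off[2],-.005,.002)]);print(off)
for a in (1.0,.85,.7,.55,.4,.25,.12,0.03):
    r.move_straight(tcp(grip_pt(S,a))+off,rate=.08)
    o=r.observe();print(a,o['clock'],o['contact_force'].round(1),o['finger_gap'].round(3),o['eef_pos'].round(4))
    if np.linalg.norm(o['contact_force'])>35: print('stop');break
r.pause(.1)
print(r.observe()['contact_force'])
o,p=snap("w8","wrist",("coupler_socket",));snap("s8","side")
im=cv2.imread("pics/s8.png")[120:300,240:480];cv2.imwrite("pics/s8c.png",cv2.resize(im,(800,600)))
from side import ana
ana("s8",.016,(.52,-.159))
```

```text
off [ 0.00085574  0.00057278 -0.00361075]
[ 0.          0.00057278 -0.00361075]Traceback (most recent call last):
  File "<stdin>", line 7, in <module>
AttributeError: 'float' object has no attribute 'round'
```

Run:
```python
from c import *
S=np.array([.5205,-.1585,.014])
off=np.array([0,.0005,-.0035])
print(r.observe()['contact_force'])
for a in (.85,.7,.55,.4,.25,.12,0.03):
    r.move_straight(tcp(grip_pt(S,a))+off,rate=.08)
    o=r.observe();print(a,o['clock'],o['contact_force'].round(1),round(o['finger_gap'],3),o['eef_pos'].round(4))
    if np.linalg.norm(o['contact_force'])>35: print('stop');break
r.pause(.1)
print(r.observe()['contact_force'])
o,p=snap("w8","wrist",("coupler_socket",));snap("s8","side")
im=cv2.imread("pics/s8.png")[120:300,240:480];cv2.imwrite("pics/s8c.png",cv2.resize(im,(800,600)))
from side import ana
ana("s8",.016,(.52,-.159))
```

```text
[-1.37637153  2.78972926  1.68999202]
0.85 16.1917 [-3.1  3.1  5.6] 0.222 [ 0.4592 -0.1553  0.1277]
0.7 16.4583 [-5.7  2.6  8.6] 0.222 [ 0.4503 -0.1549  0.1237]
0.55 16.725 [-8.2  3.2  9.2] 0.224 [ 0.4418 -0.1546  0.1181]
0.4 16.9917 [-7.8  1.   3.9] 0.222 [ 0.4347 -0.1544  0.1113]
0.25 17.2583 [-6.5 -0.4  2.6] 0.223 [ 0.4292 -0.1543  0.1038]
0.12 17.5167 [-3.2 -1.8  1.2] 0.225 [ 0.4256 -0.1542  0.0969]
0.03 17.7667 [-1.2 -3.  -1. ] 0.225 [ 0.4235 -0.1541  0.0917]
[-2.88177433 -3.24275312 -1.58795794]
s8 top 229 364 slope [-0.037  0.023] z 0.0881 x [0.5056 0.5577] y [-0.1938 -0.1281]
s8 rail 314 500 slope [0.004 0.007] z 0.0613 x [0.4118 0.4828] y [-0.19   -0.1221]
```

View pics/s8c.png

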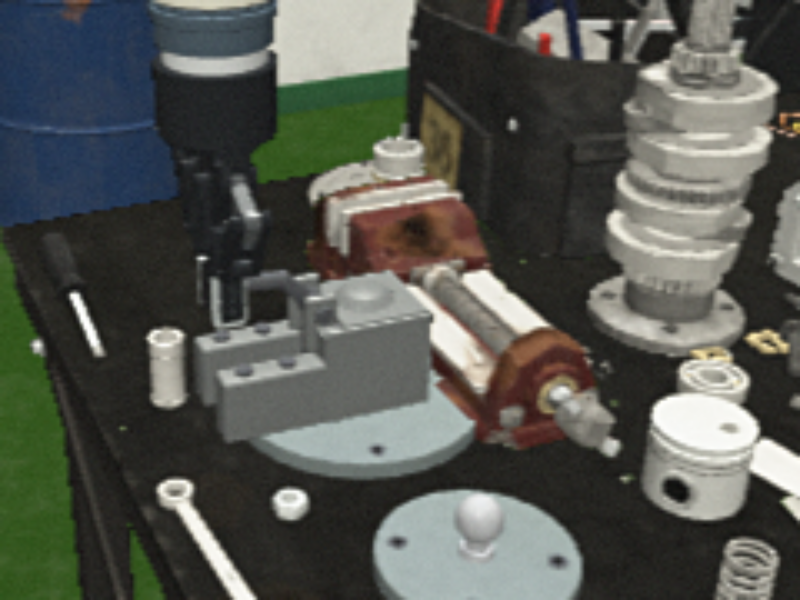

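View pics/w8.png

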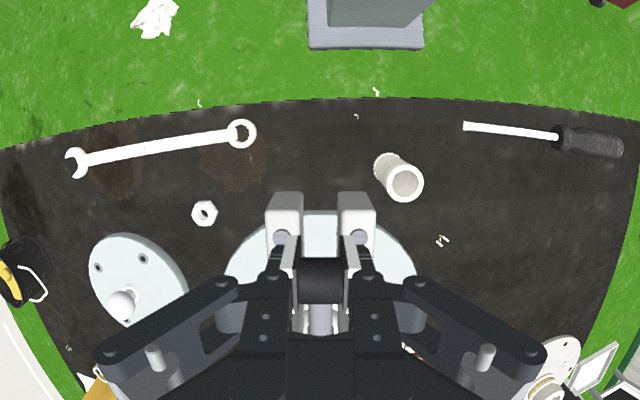

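Handle nearly down. I press on until it meets the stop, then release.

Run:
```python
from c import *
p=np.array(r.observe()['eef_pos'])
for i in range(8):
    p=p-[0.0002,0,.0015]
    r.move_straight(p,rate=.05);r.pause(.1)
    o=r.observe();print(o['clock'],o['contact_force'].round(1),o['eef_pos'].round(4))
    if o['contact_force'][2]>14: break
set_gripper(.5);r.pause(.1)
e=r.observe()['eef_pos'];print(e)
r.move_straight(e+[0,0,.1],rate=.12)
set_gripper(1.0)
r.move_straight(e+[0.0,0,.2],rate=.2)
o,p=snap("w9","wrist",("coupler_socket","handle_grip"));snap("s9","side");snap("c9","scene")
print(o['clock'],o['contact_force'])
im=cv2.imread("pics/s9.png")[120:300,240:480];cv2.imwrite("pics/s9c.png",cv2.resize(im,(800,600)))
from side import ana
ana("s9",.016,(.52,-.159));ana("c9",.016,(.52,-.159))
W=wworld(o,p)
for m in p['m_handle_grip']:
    G=W[m['region']];G=G[G[:,2]>.1];print(m['conf'],len(G),np.percentile(G,[2,50,98],axis=0).round(4).tolist())
C=W[p['m_coupler_socket'][0]['region']]
c=C[(C[:,2]>.054)&(C[:,2]<.07)];print(cv2.minAreaRect((c[:,:2]*1000).astype(np.float32)),c[:,2].mean())
c=C[(C[:,2]>.076)&(C[:,2]<.099)];print(cv2.minAreaRect((c[:,:2]*1000).astype(np.float32)),c[:,2].mean())
```

```text
18.3667 [-4.1 -1.7  0.3] [ 0.4231 -0.154   0.0903]
18.7167 [-5.8 -0.8  8.6] [ 0.423  -0.154   0.0893]
19.0667 [-10.1   0.7  22.2] [ 0.423  -0.1541  0.0889]
[ 0.42300949 -0.15388738  0.08714   ]
21.65 [ 0.43354868  0.91202304 -0.43528178]
s9 top 234 360 slope [-0.025  0.02 ] z 0.0879 x [0.506  0.5574] y [-0.1935 -0.1274]
s9 rail 301 498 slope [-0.     0.008] z 0.0614 x [0.4127 0.4828] y [-0.1901 -0.1226]
c9 top 204 329 slope [-0.051  0.014] z 0.0846 x [0.5058 0.5584] y [-0.1972 -0.1315]
c9 rail 282 425 slope [-0.    -0.004] z 0.0578 x [0.4117 0.4827] y [-0.1953 -0.1253]
((457.1719665527344, -156.8565673828125), (68.3180923461914, 94.30461883544922), 89.16787719726562) 0.06103867049448345
((515.7245483398438, -158.5784454345703), (70.17312622070312, 84.11441040039062), 87.85709381103516) 0.08793344536667422
```

View pics/s9c.png

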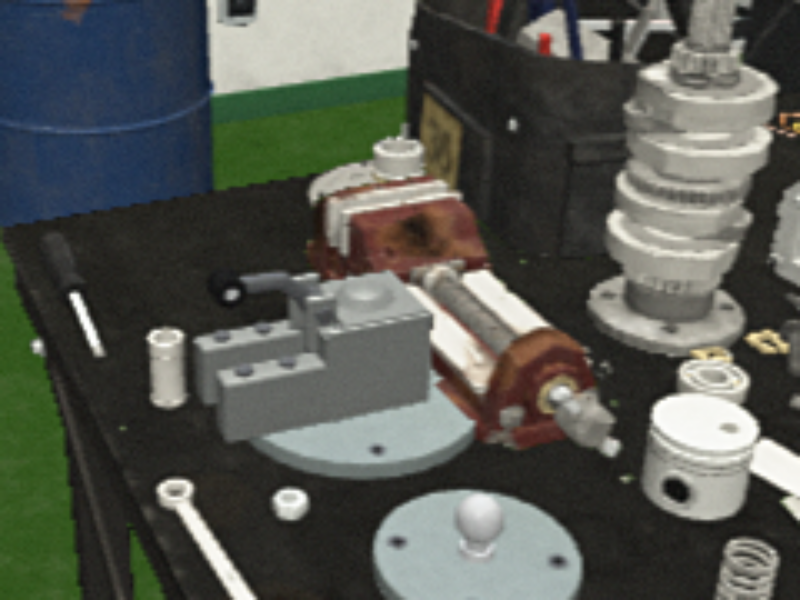

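View pics/w9.png

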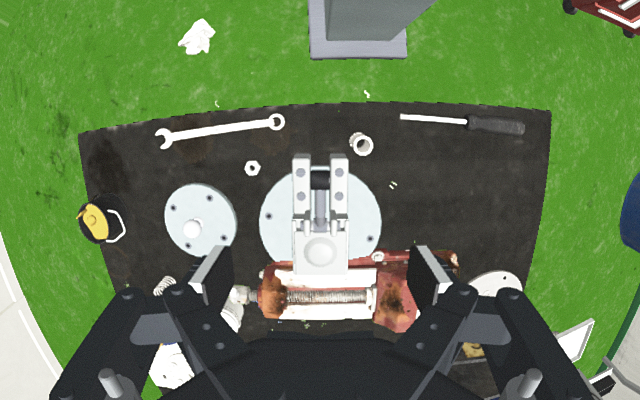

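Run:
```python
from h import *
import pickle
def f(tag,W,S,z0):
    W=W.reshape(-1,3);D=W-np.r_[S,z0]
    k=(np.abs(D[:,0]+.098)<.02)&(np.abs(D[:,1]-.004)<.016)&(D[:,2]>.07)&(D[:,2]<.13)
    t=D[k]; 
    # cylinder fit, axis y radius 11
    s=least_squares(lambda c:np.hypot(t[:,0]-c[0],t[:,2]-c[1])-.011,[-.098,.098],loss='soft_l1',f_scale=.001)
    print(tag,len(t),s.x.round(4),np.abs(s.fun).mean().round(4), 'top',np.percentile(t[:,2],97).round(4))
o,p=pickle.load(open("w1.pkl","rb"));f('w1',wworld(o,p),(.5204,.0703),0)
o,p=pickle.load(open("w9.pkl","rb"));f('w9',wworld(o,p),(.5207,-.1585),.014)
f('side0',world(dict(np.load("side0.npz"))),(.5204,.0703),0)
f('scene0',world(dict(np.load("scene0.npz"))),(.5204,.0703),0)
f('s9',world(pickle.load(open("s9.pkl","rb"))[1]),(.5207,-.1585),.014)
f('c9',world(pickle.load(open("c9.pkl","rb"))[1]),(.5207,-.1585),.014)
```

```text
w1 413 [-0.0946  0.1024] 0.0014 top 0.1142
w9 455 [-0.0945  0.0984] 0.0009 top 0.1102
side0 77 [-0.0931  0.1039] 0.0028 top 0.1148
scene0 87 [-0.0942  0.0998] 0.0025 top 0.1119
s9 118 [-0.0928  0.0998] 0.0025 top 0.111
c9 107 [-0.0943  0.0962] 0.0023 top 0.1079
```

All three cameras put the roller about 4 mm lower than at the start, at the height given for fully down, and the press met the stop at 22 N. The coupler is flat and centred, and nothing touches the robot, so I hand in.

Run:
```python
from workcell import r
r.finish_job();print(r.observe()['clock'])
```

```text
the job is handed in; nothing more can be done
the job is handed in; nothing more can be done
```

I raised the handle, lowered the coupler over the larger ball, swung the handle back and pressed it down, then let go. I handed the job in at about 22 s; no verdict was reported.

**Coupler on the ball:** Side camera depth shows it flat on the foot plate, with rail tops at 0.0614 m against about 0.0617 m expected. I estimate the socket is within about 2 mm of the ball's axis. The scene camera read heights 3–4 mm lower, as it did before the coupler was moved, so I took that as a calibration offset.

**Handle down:** The last press met a firm stop, with 22 N on the tool. Afterwards the wrist camera put the roller 98.4 mm above the socket point; 98 mm is fully down.

**Handle at the start:** All three cameras showed the roller about 4 mm higher than it is now. The handle had probably been standing slightly up, by roughly 0.07 rad.

**Gripper:** It is open and about 0.2 m above the coupler, with the force reading near zero.

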